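# Open the orange lever bin for the overhead inspection and close it softly

## Task

The inspection camera above the bench needs a look into the orange-lidded sample bin. With the fingertips, press that bin's lever down until the lid is fully up, keep it up for at least two seconds, then ease the lever back so that the lid comes down slowly and shuts without slamming, and let go. Work the lid only through its lever, never by touching the lid itself, leave the blue bin shut, and do not push or pick up the things standing around.

Things in the scene. Friction and masses are not known exactly. Their poses are not given: they have to be found in the camera images.
- orange_bin: Bench-top lever bin with orange lid and orange paddle: steel box 140 (x) x 170 (y) mm, rim 150 mm above its origin, fixed to the bench on a dark wooden riser that lifts it 1 to 26 mm. Origin: centre of the bin's underside, on the riser; z up, its front (the lever side) faces its own -x. The lever's pivot lies on the line x = -80 mm, z = 90 mm of this frame, along y; the lid hinges at the back, x = +74 mm, z = 151 mm, and reaches x = -79 mm when shut.
- orange_paddle (a point): Centre of the top face of the orange lever paddle (a plate 40 mm along the lever, 56 mm across, 8 mm thick), 100 mm from the lever's pivot; the paddle reaches 120 mm from the pivot. At rest the lever slopes up and outward 0.30 rad (17 deg) above level, paddle top 123 mm above the bin's origin; pressed down as far as it goes (0.60 rad of lever, about 60 mm lower) it slopes 0.30 rad below level, its top 64 mm above the bin's origin. The point moves and turns with the lever.
- orange_lid (a joint): Angle of the orange lid in rad: 0 shut, 1.08 fully open (62 deg). A linkage inside the bin makes it 1.8 times the lever's angle from rest. There is no catch or damper: pressing takes about 1 to 5 N at the paddle until the lever meets its stop, and let go when open the lid drops and slams. Coming down below 2 rad/s all the way is gentle (paddle rising under 0.1 m/s); the lid weighs about 0.24 kg.
- blue_bin: The same make of bin with blue lid and blue paddle, same sizes, riser and origin; it stays shut.
- blue_lid (a joint): Angle of the blue lid in rad, 0 shut, as for the orange one.
- beaker: Empty clear glass beaker, 58 mm across, 80 mm high, loose, standing between the two levers. Origin: centre of its underside, as for all the loose things.
- pot_a: White lidded plastic pot, 66 mm across, 70 mm high, loose, between the two bins.
- pot_b: White lidded plastic pot as the other, loose, to the left.
- flask: Amber conical flask, 80 mm across the foot, 125 mm high, loose, to the left.
- dye_bottle: Green glass bottle with red cap, 60 mm across, 140 mm high, loose, to the right.
- tin: Steel tin, 66 mm across, 85 mm high, loose, to the right.
- scoop: Spoon-shaped scoop, 190 mm long, lying loose on the bench at the right.

How it is judged:
On the way, in this order (a step that is already met when the one before it is completed fails the run):
1. the orange lid is held fully up (over 1.0 rad) for two seconds (value of joint orange_lid above 1 rad), for 1.8 s.
2. the orange lid is shut again (value of joint orange_lid below 0.03 rad), for 0.2 s.
At the end, for the whole second after the job is handed in: The orange lid is shut (under 0.03 rad) after having been held over 1.0 rad for about two seconds and let down below 2.3 rad/s; the blue lid is shut, and every loose thing is within 30 mm of where it stood (value of joint each of orange_lid, blue_lid below 0.03 rad and distance of each of beaker, pot_a, pot_b, flask, dye_bottle, tin, scoop from where it was at the start of the episode below 0.03 m); the robot touches nothing.
It fails at once if the orange lid came down too fast (over 2.3 rad/s): slammed (velocity of joint orange_lid below -2.3 rad/s).
It fails at once if the robot touched a lid instead of the lever (contact force between any of the fingers, the arm and orange_lid above 1 N or contact force between any of the fingers, the arm and blue_lid above 1 N).
It fails at once if the blue bin was opened (value of joint blue_lid above 0.12 rad).
It fails at once if a loose thing was pushed, lifted or carried (over 30 mm) (not (distance of each of beaker, pot_a, pot_b, flask, dye_bottle, tin, scoop from where it was at the start of the episode below 0.03 m)).
It also fails if it takes over 45 s, if anything falls off the work surface, if the arm or the gripper's body presses on something with over 40 N, if the wrist force passes 120 N, or if a joint passes its speed limit or range.

## Robot

A 7-joint arm with a two-finger parallel gripper is mounted at the origin on the work surface. World frame = base frame: x ahead of the robot, y to its left, z up, the work surface at z = 0. Lengths are in m, angles in rad, forces in N, time in s.
With the tool pointing down it reaches from about 0.4 to 0.85 m from the base axis. Payload 10.4 kg.
Tool frame: the origin (TCP) lies on the centre line of the jaws, within the pads' length; the fingertips stand 8 mm ahead of it and the grasp point (between the pads) lies 11 mm behind it (r.finger_overhang is the distance from the TCP to the fingertips, in m); z points along the fingers, y is the line along which they close (so a half turn about z gives the same grasp; the last joint's range is limited). The gripper opens to 87 mm and grips with 3 to 60 N. Pads are 19 mm wide; open, the fingers measure 117 mm over their backs; the gripper's body (75 mm by 190 mm) begins 51 mm behind the grasp point.
Start: joints at [-1.266, 0.332, -0.065, 1.46, 0.022, 1.35, -0.088], TCP at [0.201, 0.592, 0.231] pointing down, gripper open.
Joint ranges: [-2.6, 2.6], [-0.5, 2.12], [-1.47, 1.34], [0.16, 2.42], [-1.27, 4.41], [0.06, 2.06], [-2.6, 2.6]. Speed limits (rad/s): [2.22, 2.22, 2.79, 2.79, 3.14, 3.14, 3.14].

## Interface

Orientations are given as a unit quaternion [x, y, z, w].
In Python, from bench import r, vision gives the robot as it stands.
- The arm moves only by the tool drive_tool, never from a script. Its argument "series" is a list of rows, each a list of 2 entries, a list of its own where there are three numbers: the shift along the world's x, y, z in cm, then the turn about the world's z in degrees. A call has exactly 10 rows; each row shifts and turns the commanded pose from where the row before left it; what a row does not reach is not made up. A row lasts 1/8 s, in which the tool goes at most 62.5 mm and 10.7 degrees, less where a joint would pass 70% of its speed; a pose out of reach is approached as far as the arm can. A call with a gripper value outside its range is refused whole. "hand" is the closure, from 0 (fully open) to 1 (shut), set as the call begins (left out, the last holds). The fingers move at their own pace and stop on an object; "newtons" is the grip in N (left out, the last holds). Time passes only in rows, so rows that do not move let the fingers close, or fill a call up. It gives the time, the measured TCP pose, the force, the opening and the grip force at its end, in the units of the state.
- r.read_state(): the state, without advancing time (a new reading comes with each control period).
- vision.camera(name): name is "scene" or "top" or "wrist"; returns a dict with "color" (384x512x3 uint8, red, green, blue), "intrinsics" (3x3 intrinsics, pixels), "k1" (the pictures are not rectified: a ray, as slopes to the right and down, at radius r is drawn at 1 + k1 r^2 times it, then the intrinsics apply), "R" (3x3) and "t" (3): a world point X has camera coordinates R X + t; the wrist camera has in their place "mount" (4x4, takes a point from camera to tool coordinates, whose origin is the TCP and whose axes are the flange's). Camera axes: x right, y down, z forward; pixel columns grow to the right and rows downward; lengths in m; the calibration is good to about 2 mm. A picture is of the moment at which its call begins: read the wrist's pose just before it. There is no depth.
- r.close_job(): hands the job in; it is judged then, once.
The state is a dict: "time": time; "joint_positions": joint angles; "joint_vel": joint speeds; "joint_torque": joint torques, N m; "ee_pos": TCP position; "eef_rot": TCP orientation; "ft_force": force on the tool from outside, world axes, zero at the start; "torque": the same for the moment, N m; "width": finger opening in m; "grip_force": force on a finger pad.
Only numpy, scipy, OpenCV 4.12 (cv2) and the standard library are available. Lean on these libraries where they do the work, as an engineer would, in place of code of your own. Each camera call takes 0.05 s, during which the arm holds its last target. There are 200 camera calls.

## Working session

There is one attempt and no reset: what is moved stays moved. The work goes in short steps, Python scripts to look and compute and a tool call to move; the robot and the scene stay as the last step left them, time stands still between calls to the robot, and variables do not carry over. Pictures are saved under pics/ and viewed, at most 10 in all, crops included, and the job is handed in when it is done.

Besides the shell and the picture viewer there is one more tool, called after "Call:" as name([rows], argument=value, ...), one row to a line, values as JSON. drive_tool: Moves the arm, as the interface text tells. Its arguments: {"type":"object","properties":{"series":{"type":"array"},"hand":{"type":"number"},"newtons":{"type":"number"}},"required":["series"]}

```bash
mkdir -p pics; ls
python3 - <<'E'
from bench import r, vision
import cv2,pickle
s=r.read_state();print(s)
d={}
for n in("scene","top"):
    c=vision.camera(n);d[n]=c;cv2.imwrite(f"pics/{n}0.png",cv2.resize(c["color"][:,:,::-1],(800,600),interpolation=cv2.INTER_CUBIC))
    print(n,c["intrinsics"],c["k1"],c["R"],c["t"])
pickle.dump(d,open("cams.pkl","wb"))
E
```

```text
pics
{'time': 0.0, 'joint_positions': array([-1.26557096,  0.33287474, -0.06473395,  1.46092165,  0.02160061,
        1.34987431, -0.08846873]), 'joint_vel': array([ 0.00040459, -0.00150818, -0.00084275,  0.00054407, -0.00084048,
       -0.00011171, -0.000808  ]), 'joint_torque': array([-4.59731673e-04, -6.23254323e+01,  2.44989427e-02, -3.89901888e+01,
       -6.13640249e-02,  3.96052958e-02,  1.56939200e-04]), 'ee_pos': array([0.20110957, 0.59137963, 0.2297616 ]), 'eef_rot': array([ 1.63138178e-01,  9.86602989e-01, -6.85665988e-04, -8.70823653e-05]), 'ft_force': array([ 0.19709772,  0.95890555, -0.87636848]), 'torque': array([ 0.02139447, -0.02871445, -0.01409807]), 'grip_force': 0.0, 'width': 0.08669733063679097}
scene [[368.71676949   0.         250.44734301]
 [  0.         368.71676949 199.21107415]
 [  0.           0.           1.        ]] -0.01654669041301197 [[ 0.13883297  0.99012429 -0.01947556]
 [ 0.71870999 -0.11426654 -0.68585647]
 [-0.68130856  0.08122221 -0.72747618]] [-0.08195473 -0.31767388  1.68353209]
top [[427.83308852   0.         252.36068997]
 [  0.         427.83308852 187.77015649]
 [  0.           0.           1.        ]] -0.14799249461680739 [[ 0.01755915 -0.99983617 -0.00439496]
 [-0.99064868 -0.01680263 -0.13539892]
 [ 0.13530289  0.00673136 -0.99078142]] [-0.01081181  0.59522329  1.32009124]
```

View pics/scene0.png

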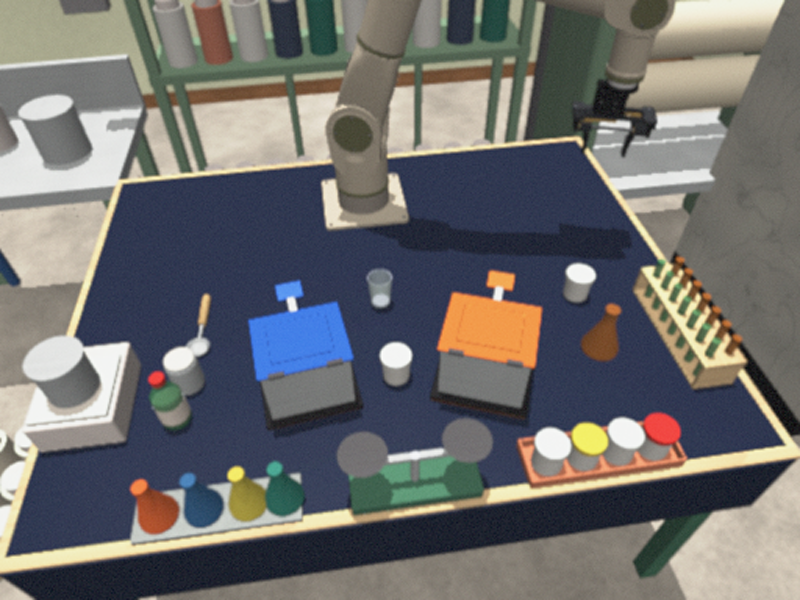

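View pics/top0.png

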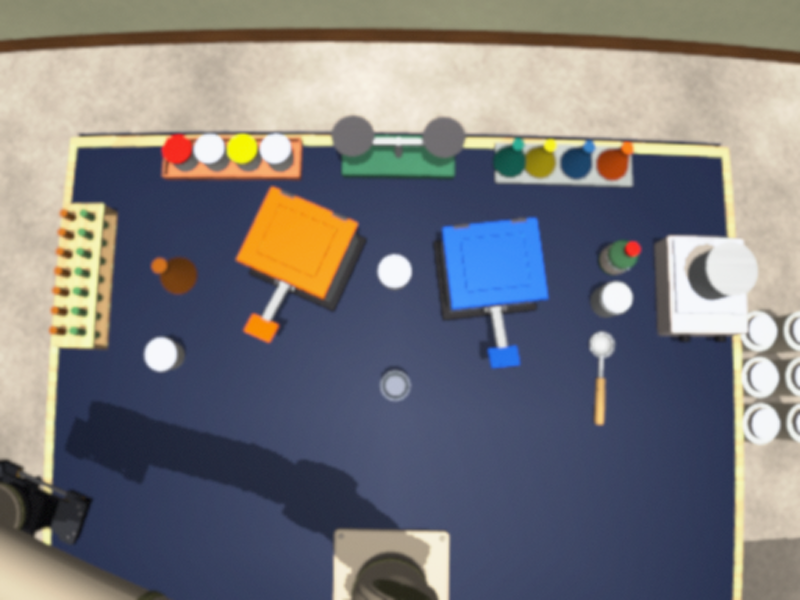

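The scene view has the orange paddle near (501,281) and its lid spanning (440–542, 295–365). In the top view the paddle is at (261,328) and the lid corners are near (236,260), (326,301), (358,222) and (273,188). The white pot is at (162,354) and the beaker at (395,385). Next I'll fit the bin pose.

```bash
cat > h.py <<'E'
import numpy as np,cv2,pickle
def proj(c,X):
    p=np.atleast_2d(X)@c["R"].T+c["t"]; s=p[:,:2]/p[:,2:]
    s=s*(1+c["k1"]*(s**2).sum(1,keepdims=True)); K=c["intrinsics"]
    return s*[K[0,0],K[1,1]]+[K[0,2],K[1,2]]
def plane(c,uv,z):
    from scipy.optimize import least_squares
    return least_squares(lambda q:(proj(c,[q[0],q[1],z])-uv).ravel(),[.5,0]).x
E
python3 - <<'E'
from h import *
from scipy.optimize import least_squares
d=pickle.load(open("cams.pkl","rb"))
obs={}
for n,c in d.items():
    h=cv2.cvtColor(c["color"],cv2.COLOR_RGB2HSV)
    m=((h[...,0]>8)&(h[...,0]<20)&(h[...,1]>190)&(h[...,2]>150)).astype(np.uint8)
    k,l,st,ce=cv2.connectedComponentsWithStats(m)
    o=[(st[i],ce[i]) for i in range(1,k) if st[i][4]>60]
    for a,b in o: print(n,a,b)
    obs[n]=o
c=d["top"]; s=.64
lid=np.array([[236,260],[326,301],[358,222],[273,188]])*s
def model(q):
    x,y,a,h=q; R=np.array([[np.cos(a),-np.sin(a)],[np.sin(a),np.cos(a)]])
    P=np.array([[-.079,.085,.155],[-.079,-.085,.155],[.074,-.085,.155],[.074,.085,.155],[-.08-.1*np.cos(.3),0,.123]])
    return np.c_[P[:,:2]@R.T+[x,y],P[:,2]+h]
pt=np.array([261,328])*s; ps=np.array([501,281])*s
f=lambda q:np.r_[.5*(proj(c,model(q)[:4])-lid).ravel(),2*(proj(c,model(q)[4:])-pt).ravel(),2*(proj(d["scene"],model(q)[4:])-ps).ravel(),(q[3]-.0135)/.005]
z=least_squares(f,[.7,.2,-.4,.01]);print(z.x,f(z.x).round(1));print(model(z.x)[4])
for nm,uv,zz in(("pot_b",(163,354),.07),("beaker",(395,383),.08),("blue",(504,358),.135)):print(nm,plane(c,np.array(uv)*s,zz))
E
```

```text
top [383  91  21  23 229] [393.81659389 104.26637555]
top [ 152  120   76   71 3117] [189.70227783 155.14886108]
top [157 202  21  16 209] [166.75598086 209.69856459]
[ 0.67438726  0.18232892 -0.41169746  0.00755394] [ 1.   0.2 -1.9 -1.  -0.9  0.8  0.5  0.3 -1.1 -0.8 -1.8 -0.5 -1.2]
[0.5135207  0.25257144 0.13055394]
pot_b [0.46056641 0.46162128]
beaker [ 0.41405057 -0.00522906]
blue [ 0.46355092 -0.20913195]
```

Call:
drive_tool([
  [[3.1,-3.4,0],-0.5],
  [[3.1,-3.4,0],-0.5],
  [[3.1,-3.4,0],-0.5],
  [[3.1,-3.4,0],-0.5],
  [[3.1,-3.4,0],-0.5],
  [[3.1,-3.4,0],-0.5],
  [[3.1,-3.4,0],-0.5],
  [[3.1,-3.4,0],-0.5],
  [[3.1,-3.4,0],-0.5],
  [[3.1,-3.4,0],-0.3],
], hand=1, newtons=10)

```text
time: 1.35
ee_pos: [0.5119, 0.2505, 0.2303]
eef_rot: [0.204, 0.979, -0.0, -0.0]
ft_force: [0.6, 0.3, -0.8]
width: 0.0022
grip_force: 0.0
```

Call:
drive_tool([
  [[0.1,0.2,-1.0],0],
  [[0,0,-1.0],0],
  [[0,0,-1.0],0],
  [[0,0,-1.0],0],
  [[0,0,-1.0],0],
  [[0,0,-1.0],0],
  [[0,0,-0.5],0],
  [[0,0,-0.5],0],
  [[0,0,0],0],
  [[0,0,0],0],
])

```text
time: 2.6
ee_pos: [0.5124, 0.2538, 0.1609]
eef_rot: [0.204, 0.979, 0.0, 0.0]
ft_force: [-0.3, 0.3, 0.7]
width: 0.0003
grip_force: 0.0
```

Run:
```python
from bench import r, vision
import cv2,numpy as np
print(r.read_state()["ee_pos"],r.read_state()["ft_force"])
a=vision.camera("scene")["color"][120:270,230:430,::-1];b=vision.camera("wrist")["color"][:,:,::-1]
a=cv2.resize(a,(400,300),interpolation=cv2.INTER_CUBIC);b=cv2.resize(b,(400,300))
cv2.imwrite("pics/p1.png",np.hstack([a,b]))
```

```text
[0.51237722 0.25379592 0.16086341] [-0.2649301   0.34067307  0.74856746]
```

View pics/p1.png

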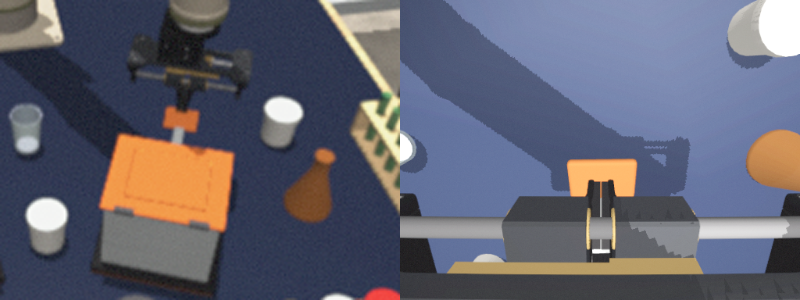

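The closed fingertips are centred over the paddle (wrist crop about (600,180)) with clearance, so I'll press.

Call:
drive_tool([
  [[0,0,-1.0],0],
  [[0,0,-0.7],0],
  [[0,0,-0.7],0],
  [[0,0,-0.7],0],
  [[0,0,-0.7],0],
  [[0,0,-0.7],0],
  [[0,0,-0.7],0],
  [[0,0,-0.7],0],
  [[0,0,-0.6],0],
  [[0,0,-0.3],0],
])

```text
time: 3.95
ee_pos: [0.5126, 0.2534, 0.0922]
eef_rot: [0.205, 0.979, -0.0, 0.0]
ft_force: [2.4, 0.0, 2.2]
width: 0.0004
grip_force: 1.0
```

Call:
drive_tool([
  [[0,0,-0.2],0],
  [[0,0,-0.2],0],
  [[0,0,-0.2],0],
  [[0,0,-0.2],0],
  [[0,0,-0.1],0],
  [[0,0,-0.1],0],
  [[0,0,0],0],
  [[0,0,0],0],
  [[0,0,0],0],
  [[0,0,0],0],
])

```text
time: 5.2
ee_pos: [0.5123, 0.2538, 0.0834]
eef_rot: [0.204, 0.979, 0.0, 0.0]
ft_force: [-2.3, -2.0, 10.6]
width: 0.0006
grip_force: 4.9
```

Call:
drive_tool([
  [[0,0,-0.1],0],
  [[0,0,-0.1],0],
  [[0,0,0],0],
  [[0,0,0],0],
  [[0,0,0],0],
  [[0,0,0],0],
  [[0,0,0],0],
  [[0,0,0],0],
  [[0,0,0],0],
  [[0,0,0],0],
])

```text
time: 6.45
ee_pos: [0.5124, 0.2539, 0.0829]
eef_rot: [0.204, 0.979, 0.001, 0.0]
ft_force: [-8.8, -4.9, 24.9]
width: 0.0005
grip_force: 12.8
```

Run:
```python
from bench import r, vision
import cv2,numpy as np
print(r.read_state()["ee_pos"],r.read_state()["ft_force"])
a=vision.camera("scene")["color"][100:270,230:430,::-1]
cv2.imwrite("pics/p2.png",cv2.resize(a,(700,595),interpolation=cv2.INTER_CUBIC))
```

```text
[0.51244693 0.25388954 0.08288914] [-8.76044699 -4.90838852 24.91006015]
```

View pics/p2.png

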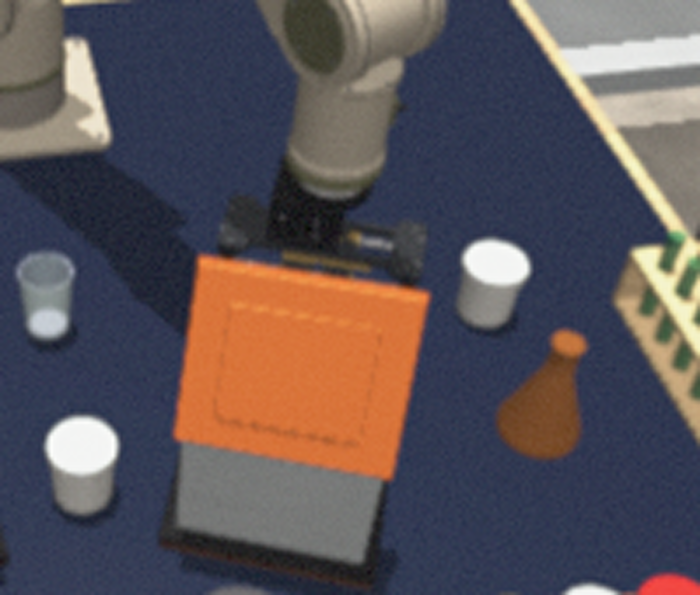

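The lid stands fully up (front edge at (200,258)–(430,292)). The force rose to 25 N over 0.5 mm, so the lever is at its stop. Now I hold.

Call:
drive_tool([
  [[0,0,0],0],
  [[0,0,0],0],
  [[0,0,0],0],
  [[0,0,0],0],
  [[0,0,0],0],
  [[0,0,0],0],
  [[0,0,0],0],
  [[0,0,0],0],
  [[0,0,0],0],
  [[0,0,0],0],
])

```text
time: 7.75
ee_pos: [0.5125, 0.2539, 0.0829]
eef_rot: [0.204, 0.979, 0.001, 0.0]
ft_force: [-8.9, -4.8, 23.9]
width: 0.0004
grip_force: 12.8
```

Call:
drive_tool([
  [[0,0,0],0],
  [[0,0,0],0],
  [[0,0,0],0],
  [[0,0,0],0],
  [[0,0,0],0],
  [[0,0,0],0],
  [[0,0,0],0],
  [[0,0,0],0],
  [[0,0,0],0],
  [[0,0,0],0],
])

```text
time: 9.0
ee_pos: [0.5125, 0.2539, 0.0829]
eef_rot: [0.204, 0.979, 0.001, 0.0]
ft_force: [-9.5, -6.0, 24.8]
width: 0.0005
grip_force: 12.8
```

Call:
drive_tool([
  [[0,0,0.1],0],
  [[0,0,0.1],0],
  [[0,0,0.2],0],
  [[0,0,0.2],0],
  [[0,0,0.3],0],
  [[0,0,0.3],0],
  [[0,0,0.3],0],
  [[0,0,0.3],0],
  [[0,0,0.3],0],
  [[0,0,0.3],0],
])

```text
time: 10.25
ee_pos: [0.5122, 0.2539, 0.1049]
eef_rot: [0.204, 0.979, 0.0, 0.0]
ft_force: [-1.1, 1.0, 3.3]
width: 0.0005
grip_force: 1.3
```

Call:
drive_tool([
  [[0,0,0.3],0],
  [[0,0,0.3],0],
  [[0,0,0.3],0],
  [[0,0,0.3],0],
  [[0,0,0.3],0],
  [[0,0,0.3],0],
  [[0,0,0.3],0],
  [[0,0,0.3],0],
  [[0,0,0.3],0],
  [[0,0,0.3],0],
])

```text
time: 11.5
ee_pos: [0.5123, 0.2536, 0.1347]
eef_rot: [0.204, 0.979, -0.0, 0.0]
ft_force: [2.0, -0.3, 2.2]
width: 0.0002
grip_force: 1.4
```

Call:
drive_tool([
  [[0,0,0.2],0],
  [[0,0,0.2],0],
  [[0,0,0.2],0],
  [[0,0,0.2],0],
  [[0,0,0.2],0],
  [[0,0,0.2],0],
  [[0,0,0.2],0],
  [[0,0,0.2],0],
  [[0,0,0.2],0],
  [[0,0,0.2],0],
])

```text
time: 12.75
ee_pos: [0.5122, 0.2538, 0.1547]
eef_rot: [0.204, 0.979, 0.0, -0.0]
ft_force: [0.3, -0.5, -0.2]
width: 0.0007
grip_force: 0.0
```

Contact is released, so I'll retreat upward and check.

Call:
drive_tool([
  [[0,0,0.5],0],
  [[0,0,1],0],
  [[0,0,1],0],
  [[0,0,1],0],
  [[0,0,1],0],
  [[0,0,1],0],
  [[0,0,1],0],
  [[0,0,0.5],0],
  [[0,0,0],0],
  [[0,0,0],0],
])

```text
time: 14.0
ee_pos: [0.512, 0.2537, 0.2242]
eef_rot: [0.204, 0.979, -0.0, -0.0]
ft_force: [-0.3, -0.4, 0.2]
width: 0.0002
grip_force: 0.0
```

Run:
```python
from bench import r, vision
import cv2,numpy as np
print(r.read_state()["ft_force"],r.read_state()["ee_pos"])
cv2.imwrite("pics/p3.png",cv2.resize(vision.camera("scene")["color"][:,:,::-1],(800,600),interpolation=cv2.INTER_CUBIC))
```

```text
[-0.25699999 -0.44747633  0.17195766] [0.51201659 0.25367798 0.22415758]
```

View pics/p3.png

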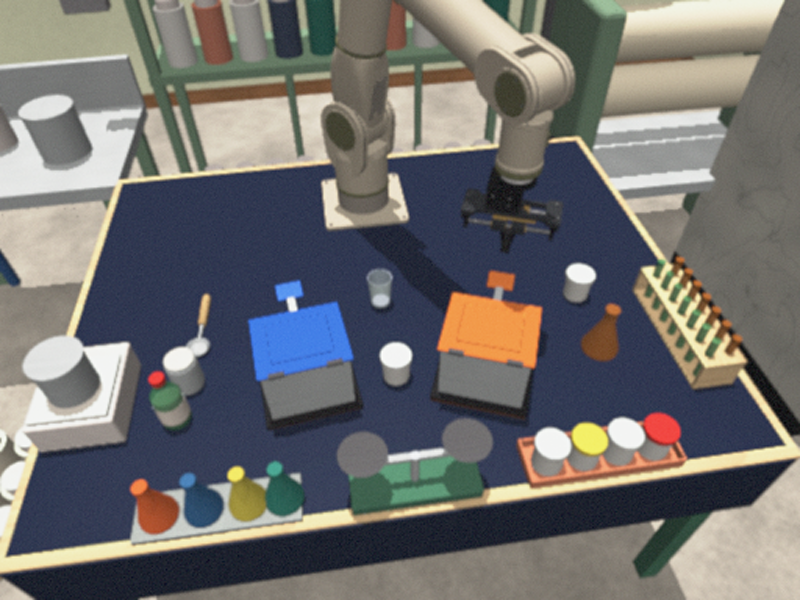

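The lid is shut, with its outline back at (440–542, 295–365). The paddle is back at (501,281), nothing else has moved, and the robot is clear.

```bash
python3 -c "
from bench import r
print(r.close_job())"
```

```text
the job is handed in; nothing more can be done
None
```

The orange lid was opened by its lever and held fully up for at least 2.5 s. It was then let down slowly until shut, with no sign of anything else moved, and the job is handed in; no verdict was returned.

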